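# Set up the soldering hearth and the cup to be soldered

### The job

Set up the soldering pad for joining a small brass cup: lay the flat charcoal block on the middle of the bare pad with its long side along the pad's long side, and stand the upright charcoal block on its end, also on the pad, close up behind the middle of the flat block (touching it or less than a centimetre away) with its broad face towards it, as a heat reflector. Set the turned brass foot, boss up, on the middle of the flat block and drop the brass tube over its boss so that the tube sits down squarely on the flange all round; stand the flux jar upright on the bench beside the right-hand end of the pad as the robot sees it, clear of the pad but no more than about 5 cm from it. Leave the wax puck, the blade carton and the tweezers where they lie.

Things in the scene. Friction and masses are not known exactly. Their poses are not given: they have to be found in the camera images.
- pad: Bare white fire-clay soldering pad nearest the robot (another one, far back on the bench, carries an anvil and is not meant), a fixed slab 149 (x) x 224 (y) x 26 mm high, lying on the bench. Origin: centre of its underside; x points to its back edge, away from the robot, y along its long side to the robot's left, z up. Its right-hand end is the one at y = -112 mm.
- charcoal_flat: Black charcoal block bound with thin wire, lying flat on the bench: 49 (x) x 76 (y) x 24 mm high, about 80 g. Origin: centre of its underside; x across its 49 mm width, y along its length, z up. May end up either way round.
- upright_mid (a point): Centre of the second, equal black charcoal block, which stands on its small end on the bench: 76 mm high (this point is 38 mm above its foot), 49 mm wide, 24 mm thick, about 80 g. The axes are those of the block: y points up along its height, x runs level along its 49 mm width, z runs level through its 24 mm thickness (the broad faces look along z). Either broad face may look at the work.
- cup_foot: Turned brass foot of the cup, 90 g: a round flange 47 mm across and 8 mm thick, on which stands a tapered locating boss 34 mm across at its root and 27 mm at its top, 8 mm high (16 mm in all). Lies flat, boss up. Origin: centre of its underside, z up along its axis. The boss or the rim of the flange can be gripped.
- cup_wall: Brass tube, the wall of the cup, 60 g: outside 42 mm, bore 38 mm, 42 mm high, open at both ends, both ends alike, standing upright on the bench. Origin: centre of its lower end, z up along its axis. Over the boss it has 2 mm of play all round and rests on the flange, 8 mm above the underside of the foot.
- flux_jar: Brown flux jar with a black screw cap, 50 mm across, 58 mm high, standing upright, about 90 g. Origin: centre of its underside, z up.
- wax_puck: Yellow beeswax puck, 45 mm across, 16 mm high, loose on the bench near the front right of the bench; not to be disturbed. Origin: centre of its underside.
- blade_carton: Small card box with a green top, 30 (x) x 78 (y) x 40 mm high, loose on the bench at the right; not to be disturbed. Origin: centre of its underside.
- tweezers: Steel tweezers, 10 (x) x 130 (y) x 8 mm high, loose on the bench behind the pad; not to be disturbed. Origin: centre of its underside.
There are look-alikes about, which are no part of the job. Of the things that look like the flux_jar, take the one that is nearest to the robot's base at the start.

How it is judged:
By the outcome, as a careful person would: the job done as asked, in the order asked, and still so for the second after the job is handed in, with the robot touching nothing.
It also fails if it takes over 136 s, if anything falls off the work surface, if the arm or the gripper's body presses on something with over 40 N, if the wrist force passes 120 N, or if a joint passes its speed limit or range.

### The arm

A 6-joint arm with a two-finger parallel gripper is mounted at the origin on a cart in front of the work surface, level with it; the furniture and walls round the work are solid. World frame = base frame: x ahead of the robot, y to its left, z up, the work surface at z = 0. Lengths are in m, angles in degrees, forces in N, time in s.
With the tool pointing down it reaches from about 0.325 to 1 m from the base axis. Payload 5.1 kg.
Tool frame: the origin (TCP) lies on the centre line of the jaws, within the pads' length; the fingertips stand 14 mm ahead of it and the grasp point (between the pads) lies 5 mm behind it; z points along the fingers, y is the line along which they close (so a half turn about z gives the same grasp; the last joint's range is limited). The gripper opens to 85 mm and grips with 20 to 120 N. Pads are 22 mm wide; open, the fingers measure 114 mm over their backs; the gripper's body (76 mm by 85 mm) begins 54 mm behind the grasp point. The pads swing forward as they close: fully open they stand 13 mm farther back than shut.
Start: joints at [60.012, 7.093, 94.555, -0, 78.352, -4.733], TCP at [0.277, 0.588, 0.245] pointing down, gripper open.
Joint ranges: [-149.61, 149.61], [-58.7, 133.49], [1.44, 155.28], [-77.14, 257.14], [18.33, 153.61], [-166.67, 166.67]. Speed limits (degrees/s): [147.25, 147.25, 180, 180, 180, 180].

### API

Orientations are given as [roll, pitch, yaw] about the fixed x, y, z axes, in that order (R = Rz(yaw) Ry(pitch) Rx(roll)).
In Python, from workcell import bot, get_image, camera_model, ticket gives the robot as it stands.
- The arm moves only by the shell command python3 -m creep 'ROWS' [OPENING] [FORCE]. ROWS is JSON, a list of rows, each a list of 6 numbers: the shift along the world's x, y, z in mm, then the turn, a rotation vector about the world's x, y, z in rad. In form: [[tx, ty, tz, ax, ay, az], ...]. A call has 1 to 8 rows; each row is the pose to reach, as a shift and turn from the pose commanded when the call began; what a row does not reach only later rows make up. A row lasts 1/12 s, in which the tool goes at most 41.7 mm and 7.16 degrees, less where a joint would pass 70% of its speed; a pose out of reach is approached as far as the arm can. A call with a gripper value outside its range is refused whole. OPENING is the closure, from 0 (fully open) to 1 (shut), set as the call begins (- or left out, the last holds). The fingers move at their own pace and stop on an object; FORCE is the grip in N (left out, the last holds). Time passes only in rows, so rows that repeat a pose let the fingers close. It gives the time, the measured TCP pose, the force and the opening at its end, in the units of the state.
- bot.state(): the state, without advancing time (a new reading comes with each control period).
- get_image(name): name is "scene" or "top" or "wrist"; returns the picture (384x512x3 uint8, red, green, blue); there is no depth.
- camera_model(name): a dict with "fovy" (degrees; the focal length in pixels is half the picture's height over the tangent of half this angle, whatever the lens; pixels are square), "cx", "cy" (the principal point, pixels), "rvec" (rotation vector, rad) and "tvec" (3), from world to camera coordinates, as OpenCV has them. Camera axes: x right, y down, z forward; pixel columns grow to the right and rows downward; lengths in m; the calibration is good to about 2 mm. A picture is of the moment at which its call begins: read the wrist's pose just before it. camera_model takes no time and is no camera call; for the wrist camera it gives the pose at the moment of the call.
- ticket.finish_job(): hands the job in, once; it reports no verdict.
The state is a dict: "clock": time; "joint_pos": joint angles; "dq": joint speeds; "joint_torque": joint torques, N m; "position": TCP position; "orientation": TCP orientation; "contact_force": force on the tool from outside, world axes, zero at the start; "ft_torque": the same for the moment, N m; "gripper_width": finger opening in m.
Only numpy, scipy, OpenCV 4.12 (cv2) and the standard library are available. Lean on these libraries where they do the work, as an engineer would, in place of code of your own. Each camera call takes 0.05 s, during which the arm holds its last target. There are 200 camera calls.

## Working session

There is one attempt and no reset: what is moved stays moved. The work goes in short steps, Python scripts to look and compute and a shell command to move; the robot and the scene stay as the last step left them, time stands still between calls to the robot, and variables do not carry over. Pictures are saved under pics/ and viewed, on a budget of 14 in all, crops included, one or two more only if the job needs it, and the job is handed in when it is done.

```bash
ls; mkdir -p pics
cat > h.py <<'E'
import numpy as np, cv2
from workcell import bot, get_image, camera_model, ticket
def cam(n):
    m=camera_model(n); f=192/np.tan(np.radians(m['fovy']/2))
    K=np.array([[f,0,m['cx']],[0,f,m['cy']],[0,0,1]]); return K,np.array(m['rvec'],float),np.array(m['tvec'],float),m
def ray(n,px,z,c=None):
    "pixels -> world xy at height z"
    K,r,t,m=c or cam(n); R=cv2.Rodrigues(r)[0]; C=-R.T@t
    out=[]
    for u,v in np.atleast_2d(px):
        d=R.T@np.linalg.inv(K)@[u,v,1]; out.append(C+d*(z-C[2])/d[2])
    return np.round(np.array(out)*1000,1)
def proj(n,P,c=None):
    K,r,t,m=c or cam(n); return cv2.projectPoints(np.array(P,float).reshape(-1,3),r,t,K,None)[0].reshape(-1,2)
def save(n,f,crop=None,s=1.5):
    im=get_image(n)[:,:,::-1]
    if crop: x0,y0,x1,y1=crop; im=im[y0:y1,x0:x1]
    cv2.imwrite('pics/'+f,cv2.resize(im,None,fx=s,fy=s,interpolation=cv2.INTER_CUBIC))
E
python3 - <<'E'
from h import *
print(bot.state())
for n in('scene','top','wrist'):
    save(n,n+'0.png'); K,r,t,m=cam(n); print(m, -cv2.Rodrigues(r)[0].T@t)
E
```

```text
pics
{'clock': 0.0, 'joint_pos': array([ 6.00113539e+01,  7.13282200e+00,  9.46382605e+01,  8.73405419e-04,
        7.83525418e+01, -4.73191716e+00]), 'dq': array([-0.00771581, -0.00287877,  0.0390349 ,  0.07100264,  0.02173381,
        0.09196563]), 'joint_torque': array([-2.87378090e-03, -4.23612535e+01, -3.65456450e+01, -2.62570893e-04,
        7.01675570e-03,  4.95851168e-06]), 'position': array([0.27704496, 0.58732024, 0.24401751]), 'orientation': array([-1.79876868e+02, -1.10503372e-02,  1.54743082e+02]), 'contact_force': array([-0.46331661,  0.17799902,  0.28921802]), 'ft_torque': array([ 0.01056354, -0.00618315, -0.02879039]), 'gripper_width': 0.08538065370735645}
{'fovy': 48.80333488886364, 'cx': 258.2326948774704, 'cy': 191.3623561413311, 'rvec': array([ 2.01558329, -0.95572795,  0.49641286]), 'tvec': array([-0.45471627,  0.3106777 ,  0.68631781])} [-0.008219   -0.5927149   0.65033926]
{'fovy': 49.021309814240006, 'cx': 256.58606887942705, 'cy': 193.67498787136196, 'rvec': array([ 2.15523903, -2.09630874,  0.16478996]), 'tvec': array([-0.07338497,  0.63079771,  1.18445799])} [ 0.42391286 -0.07723513  1.27301393]
{'fovy': 58.56500439724249, 'cx': 257.1283806655337, 'cy': 194.49897144128056, 'rvec': array([-2.44598831, -1.55127224, -0.21770339]), 'tvec': array([-0.64838158, -0.03601114,  0.37776414])} [0.21340244 0.61659506 0.37238574]
```

View pics/top0.png

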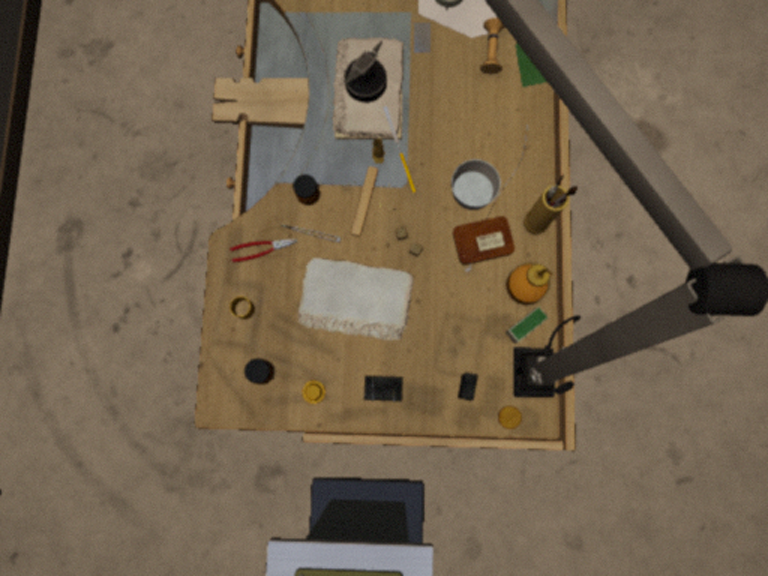

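View pics/scene0.png

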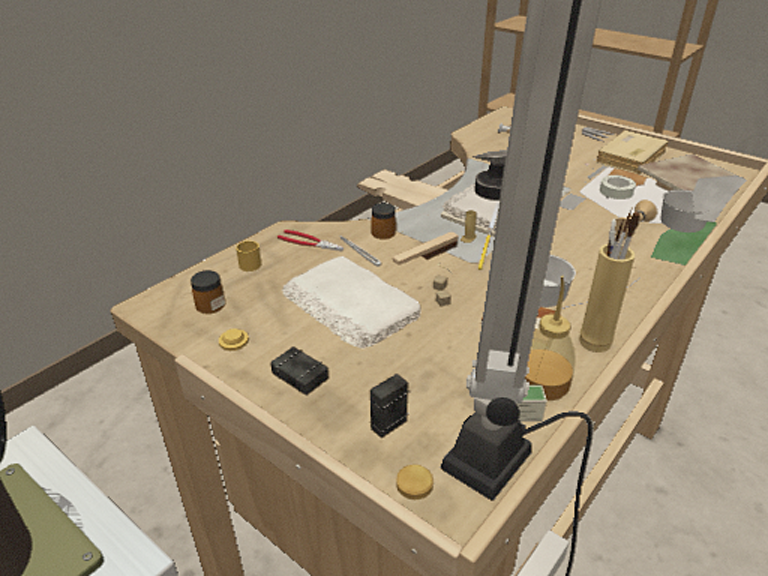

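Top view (pixels ×1.5): pad centre (355,297), flat block (384,388), upright (468,386), foot (313,392), tube (242,307), near jar (259,371), far jar (305,188), wax (510,417), carton (527,324), tweezers (310,233). A lamp stand stands at (535,370) with its arm leaning right. I enlarge the top view to measure.

Run:
```python
from h import *
save('top','topc.png',(135,150,385,300),3.2)
c=cam('top')
for n,p,z in [('pad',(355,292),26),('flat',(384,388),24),('upr',(468,384),76),('foot',(313,392),8),('tube',(242,305),42),('jar',(259,371),58),('wax',(510,417),16),('carton',(527,324),40),('tw',(310,233),8),('jar2',(305,188),58),('post',(535,370),0),('dice',(416,249),10)]:
    print(n,ray('top',np.array(p)/1.5,z/1000,c))
```

```text
pad [[632.6   4.4  26. ]]
flat [[444.3 -59.2  24. ]]
upr [[ 455.3 -217.    76. ]]
foot [[432.7  81.4   8. ]]
tube [[598.  225.7  42. ]]
jar [[469.  180.5  58. ]]
wax [[ 395.6 -306.    16. ]]
carton [[ 575.8 -335.7   40. ]]
tw [[756.8 103.2   8. ]]
jar2 [[836.6 110.7  58. ]]
post [[ 488.8 -359.1    0. ]]
dice [[ 728.  -116.4   10. ]]
```

View pics/topc.png

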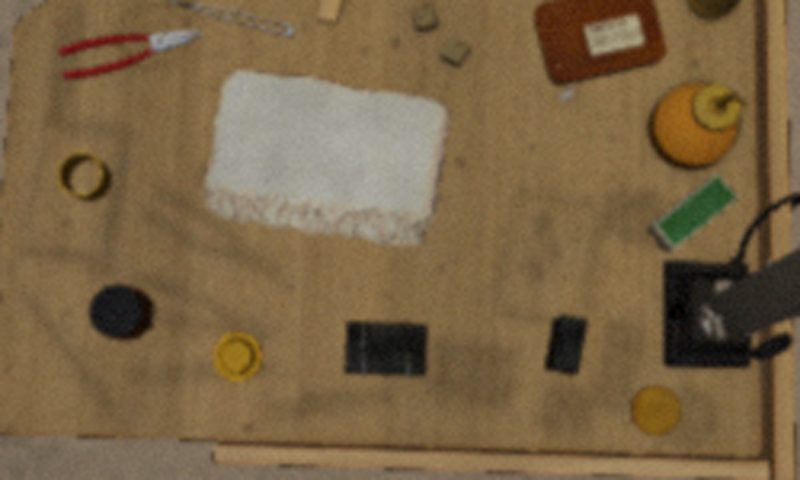

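Crop of the top view: flat block at (386,348) with its long side nearly along y, upright at (566,344), foot at (237,357), jar at (121,311), tube at (84,176), pad corners at about (230,72), (445,98), (430,240) and (207,212). The positions agree with the reach and sizes. I move over the work for a wrist view.

```bash
python3 -m creep '[[25,-40,10,0,0,-0.12],[35,-81,20,0,0,-0.24],[45,-122,30,0,0,-0.36],[55,-163,40,0,0,-0.48],[65,-203,40,0,0,-0.6],[75,-243,40,0,0,-0.72],[85,-283,40,0,0,-0.84],[95,-323,40,0,0,-0.96]]'
```

```text
clock: 0.87
position: [0.3699, 0.2721, 0.2854]
orientation: [180.0, -0.0, 99.4]
contact_force: [0.7, 0.2, -0.0]
gripper_width: 0.0855
```

```bash
python3 -m creep '[[12,-39,0,0,0,-0.08],[24,-79,0,0,0,-0.17],[36,-119,0,0,0,-0.17],[48,-159,0,0,0,-0.17],[60,-199,0,0,0,-0.17],[72,-237,0,0,0,-0.17],[84,-275,0,0,0,-0.17],[84,-275,0,0,0,-0.17]]'
python3 - <<'E'
from h import *
s=bot.state();print(s['position'],s['orientation'],s['joint_pos'])
np.save('w1.npy',np.array(cam('wrist')[:3],dtype=object),allow_pickle=True)
save('wrist','w1.png')
E
```

```text
clock: 1.53
position: [0.455, -0.0066, 0.2852]
orientation: [180.0, 0.1, 89.6]
contact_force: [0.1, 0.2, 0.6]
gripper_width: 0.0855
[ 0.45500393 -0.00664539  0.28518109] [1.79987840e+02 1.45734808e-01 8.95589611e+01] [ -7.51842959 -19.93502018 115.51480738  -0.14381496  84.39020716
  -7.0633853 ]Traceback (most recent call last):
  File "<stdin>", line 3, in <module>
ValueError: could not broadcast input array from shape (3,3) into shape (3,)
```

```bash
cat >> h.py <<'E'
import pickle
def wsave(f,**k):
    c=cam('wrist'); pickle.dump(c,open(f[:-4]+'.pkl','wb')); save('wrist',f,**k)
def wload(f): return pickle.load(open(f+'.pkl','rb'))
E
python3 - <<'E'
from h import *
wsave('w1.png')
E
```

```text
(no output)
```

View pics/w1.png

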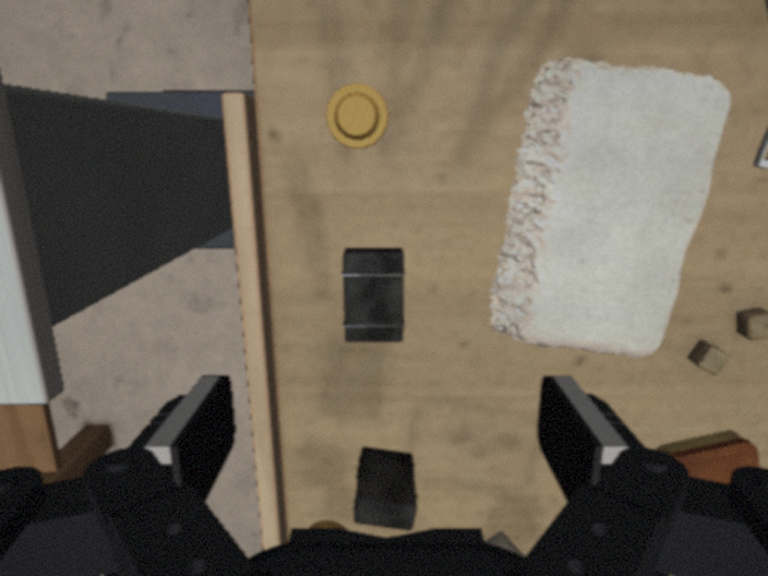

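Wrist view (×1.5; right = +x, up = +y): flat block corners (344,249), (404,248), (403,341), (345,341); foot at (357,116); pad corners about (540,62), (728,85), (660,352), (492,335), so the pad is turned by about −8°; upright at the bottom, (386,488).

Run:
```python
from h import *
c=wload('w1'); R=cv2.Rodrigues(c[1])[0]; print(-R.T@c[2])
g=lambda L,z:ray('wrist',np.array(L)/1.5,z,c)[:,:2].tolist()
print('flat',g([(344,249),(404,248),(403,341),(345,341),(374,295)],.024))
print('foot',g([(357,116)],.008),g([(357,115)],.016))
print('padback',g([(727,110),(690,245),(668,325)],.026),'front',g([(530,130),(510,220),(497,310)],.003))
print('ends',g([(580,62),(700,75)],.026),g([(530,342),(640,353)],.026))
# white mask rectified
im=get_image('top'); 
ct=cam('top')
# rectify top camera onto z=26mm: x 500..760, y -160..160 at 1 px/mm
P=np.array([(500,-160),(760,-160),(760,160),(500,160)],float)
px=proj('top',np.c_[P/1000,np.full(4,.026)],ct).astype(np.float32)
H=cv2.getPerspectiveTransform(px,np.float32([[0,0],[260,0],[260,320],[0,320]]))
r=cv2.warpPerspective(im,H,(260,320)).astype(int)
m=((r[:,:,2]>115)&(r[:,:,0]-r[:,:,2]<45)).astype(np.uint8)
n,l,st,ce=cv2.connectedComponentsWithStats(m); k=1+np.argmax(st[1:,4]); pts=np.argwhere(l==k)[:,::-1].astype(np.float32)
print(st[k],cv2.minAreaRect(pts), 'origin (500,-160)')
s=get_image('wrist')
```

```text
[0.45517696 0.06288421 0.41304653]
flat [[422.7, -15.4], [468.9, -15.0], [468.3, -91.6], [421.3, -91.3], [445.3, -52.5]]
foot [[434.2, 82.3]] [[434.6, 82.6]]
padback [[698.6, 83.5], [687.6, -13.9], [680.2, -78.8]] front [[565.5, 71.4], [554.3, 2.9], [547.9, -72.7]]
ends [[590.8, 115.8], [675.6, 106.8]] [[570.8, -92.5], [661.0, -102.8]]
[   43    54   159   222 27693] ((121.66155242919922, 166.2923126220703), (214.08395385742188, 144.12835693359375), 82.87498474121094) origin (500,-160)
```

Pad: centre ≈ (622.5, 6.5), yaw ≈ −6.7°. Flat block: centre (445.3, −53.3), 46.6 × 76 mm measured, yaw ≈ −0.5°. Both fit the given sizes.

```bash
python3 -c "
from h import *
s=bot.state();print(s['position'],s['orientation'],s['clock'])"
python3 -m creep '[[-11,-43,-40,0,0,0],[-11,-43,-80,0,0,0],[-11,-43,-120,0,0,0],[-11,-43,-160,0,0,0],[-11,-43,-200,0,0,0],[-11,-43,-230,0,0,0],[-11,-43,-245,0,0,0],[-11,-43,-245,0,0,0]]'
```

```text
[ 0.45390163 -0.00134932  0.28505139] [-1.79961181e+02 -2.88951621e-02  8.99163044e+01] 1.6833
clock: 2.35
position: [0.4389, -0.0416, 0.0356]
orientation: [-179.4, -0.1, 90.2]
contact_force: [-0.3, 0.6, -0.4]
gripper_width: 0.0857
```

```bash
python3 -m creep '[[0,0,0,0,0,0],[0,0,0,0,0,0]]'
```

```text
clock: 2.52
position: [0.4445, -0.0435, 0.0421]
orientation: [179.8, 0.0, 90.1]
contact_force: [0.7, 0.3, -0.2]
gripper_width: 0.0856
```

```bash
python3 -m creep '[[1,-9,-10,0,0,0],[1,-9,-20,0,0,0],[1,-9,-25,0,0,0],[1,-9,-25,0,0,0],[1,-9,-25,0,0,0]]'; python3 -m creep '[[0,0,0,0,0,0],[0,0,0,0,0,0],[0,0,0,0,0,0],[0,0,0,0,0,0],[0,0,0,0,0,0],[0,0,0,0,0,0],[0,0,0,0,0,0],[0,0,0,0,0,0]]' 1 40
```

```text
clock: 2.93
position: [0.4436, -0.0531, 0.0148]
orientation: [-179.9, -0.0, 90.0]
contact_force: [-0.4, 0.1, -0.0]
gripper_width: 0.0855
clock: 3.6
position: [0.4446, -0.0532, 0.0159]
orientation: [179.9, 0.0, 90.0]
contact_force: [0.9, -0.1, 4.7]
gripper_width: 0.0475
```

```bash
python3 -m creep '[[0,0,30,0,0,0],[0,0,65,0,0,0],[30,10,80,0,0,-0.04],[68,23,80,0,0,-0.117],[106,36,80,0,0,-0.117],[144,49,80,0,0,-0.117],[178,60,80,0,0,-0.117],[178,60,80,0,0,-0.117]]'; python3 -m creep '[[0,0,-10,0,0,0],[0,0,-25,0,0,0],[0,0,-36,0,0,0],[0,0,-42,0,0,0],[0,0,-42,0,0,0],[0,0,-42,0,0,0]]'
```

```text
clock: 4.27
position: [0.6265, 0.0087, 0.0943]
orientation: [179.9, -0.0, 83.4]
contact_force: [-1.8, 0.2, -0.2]
gripper_width: 0.0475
clock: 4.77
position: [0.6211, 0.0067, 0.0527]
orientation: [-179.9, 0.0, 83.3]
contact_force: [-0.6, 0.3, -0.7]
gripper_width: 0.0474
```

```bash
python3 -m creep '[[1,0,-5,0,0,0],[1,0,-8,0,0,0],[1,0,-10,0,0,0],[1,0,-10,0,0,0],[1,0,-10,0,0,0]]'
```

```text
clock: 5.18
position: [0.6231, 0.007, 0.0433]
orientation: [-180.0, -0.0, 83.3]
contact_force: [-0.5, -0.6, -1.2]
gripper_width: 0.0472
```

```bash
python3 -m creep '[[0,0,-1,0,0,0],[0,0,-2,0,0,0],[0,0,-2,0,0,0],[0,0,-2,0,0,0]]'
```

```text
clock: 5.52
position: [0.6232, 0.007, 0.0415]
orientation: [180.0, 0.0, 83.3]
contact_force: [0.5, 0.0, -0.2]
gripper_width: 0.047
```

```bash
python3 -m creep '[[0,0,-1,0,0,0],[0,0,-2,0,0,0],[0,0,-2,0,0,0],[0,0,-2,0,0,0]]'
```

```text
clock: 5.85
position: [0.6233, 0.007, 0.0414]
orientation: [-180.0, 0.0, 83.3]
contact_force: [-6.1, -0.1, 11.7]
gripper_width: 0.0473
```

```bash
python3 -m creep '[[0,0,1,0,0,0],[0,0,1,0,0,0],[0,0,1,0,0,0],[0,0,1,0,0,0],[0,0,20,0,0,0],[0,0,60,0,0,0],[0,0,100,0,0,0],[0,0,140,0,0,0]]' 0; python3 -m creep '[[-40,-10,35,0,0,0.1],[-75,-25,70,0,0,0.22],[-105,-40,100,0,0,0.34],[-110,-50,100,0,0,0.46],[-110,-60,100,0,0,0.58],[-110,-60,100,0,0,0.7],[-110,-60,100,0,0,0.82],[-110,-60,100,0,0,0.94]]';python3 -m creep '[[0,0,0,0,0,0.12],[0,0,0,0,0,0.24],[0,0,0,0,0,0.36],[0,0,0,0,0,0.48],[0,0,0,0,0,0.6],[0,0,0,0,0,0.7],[0,0,0,0,0,0.75],[0,0,0,0,0,0.75]]'
python3 - <<'E'
from h import *
wsave('w2.png')
E
```

```text
clock: 6.52
position: [0.6223, 0.007, 0.1798]
orientation: [-179.9, 0.0, 83.3]
contact_force: [2.0, -1.0, -0.6]
gripper_width: 0.085
clock: 7.18
position: [0.5128, -0.0534, 0.2793]
orientation: [180.0, 0.0, 137.5]
contact_force: [-0.2, -0.2, -0.2]
gripper_width: 0.0857
clock: 7.85
position: [0.5129, -0.053, 0.2789]
orientation: [180.0, -0.0, -179.8]
contact_force: [-0.1, 0.4, -0.2]
gripper_width: 0.0852
```

View pics/w2.png

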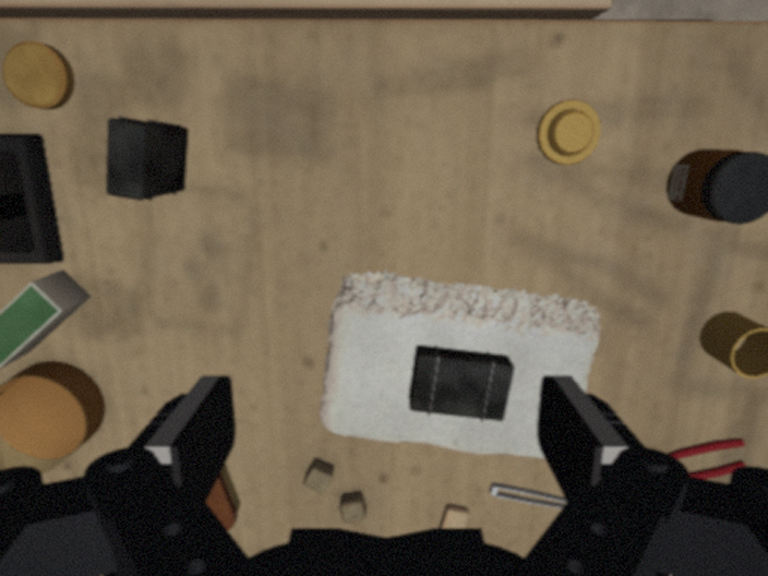

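Wrist view 2 (up = −x, right = +y): the flat block sits on the pad, (417,347)–(512,355)–(506,420)–(411,410). The upright's top face is (108,118), (150,122), (146,198), (107,193), so its broad faces look along ±y. Foot at (569,132), jar cap at (741,187), tube top ring at (757,352).

Run:
```python
from h import *
c=wload('w2'); g=lambda L,z:ray('wrist',np.array(L)/1.5,z,c)[:,:2]
a=g([(108,118),(150,122),(146,198),(107,193)],.076); print('upr',a.tolist(),a.mean(0))
print('upr foot',g([(187,127),(185,188)],0).tolist())
a=g([(417,347),(512,355),(506,420),(411,410)],.050); print('flat',a.tolist(),a.mean(0),[np.degrees(np.arctan2(*(a[j]-a[i]))) for i,j in((0,1),(3,2))])
print('foot',g([(569,132)],.008),g([(572,132)],.016))
print('pad left end',g([(330,330),(323,410)],.026).tolist(),'right end',g([(602,330)],.026).tolist(),'front',g([(380,272),(570,297)],0).tolist(),'back',g([(350,435),(520,453)],.026).tolist())
```

```text
upr [[427.8, -223.7], [430.0, -198.4], [476.1, -206.6], [473.0, -231.0]] [ 451.725 -214.925]
upr foot [[430.7, -204.0], [476.0, -210.2]]
flat [[588.1, -30.2], [594.3, 41.2], [649.0, 40.4], [640.5, -33.8]] [617.975   4.4  ] [np.float64(4.962815093003995), np.float64(6.535045782334601)]
foot [[433.5  82. ]] [[433.7  81.5]]
pad left end [[583.7, -97.5], [654.0, -105.2]] right end [[583.0, 117.2]] front [[542.9, -58.3], [563.7, 98.9]] back [[677.3, -83.2], [694.2, 60.8]]
```

Upright centre ≈ (451.7, −217), width axis at −9°. I pick it up across its width, with the tool at yaw 81°.

```bash
python3 -m creep '[[-10,-25,0,0,0,-0.12],[-20,-50,0,0,0,-0.24],[-30,-75,0,0,0,-0.36],[-40,-100,0,0,0,-0.48],[-50,-125,0,0,0,-0.6],[-61,-150,-10,0,0,-0.72],[-61,-164,-30,0,0,-0.84],[-61,-164,-50,0,0,-0.96]]'; python3 -m creep '[[0,0,-10,0,0,-0.12],[0,0,-30,0,0,-0.24],[0,0,-50,0,0,-0.36],[0,0,-70,0,0,-0.48],[0,0,-80,0,0,-0.6],[0,0,-80,0,0,-0.7],[0,0,-80,0,0,-0.77],[0,0,-80,0,0,-0.77]]'; python3 -m creep '[[0,0,0,0,0,0],[0,0,0,0,0,0]]'
```

```text
clock: 8.57
position: [0.452, -0.2199, 0.2298]
orientation: [180.0, 0.2, 124.5]
contact_force: [0.0, 0.6, -0.5]
gripper_width: 0.0853
clock: 9.23
position: [0.4518, -0.2169, 0.1487]
orientation: [-179.9, -0.0, 80.9]
contact_force: [0.0, -0.3, 0.7]
gripper_width: 0.0855
clock: 9.4
position: [0.4522, -0.2171, 0.1495]
orientation: [180.0, 0.0, 81.1]
contact_force: [-0.2, 0.1, -0.9]
gripper_width: 0.0857
```

```bash
python3 -m creep '[[0,0,-30,0,0,0],[0,0,-60,0,0,0],[0,0,-80,0,0,0],[0,0,-89,0,0,0],[0,0,-89,0,0,0]]'; python3 -m creep '[[0,0,0,0,0,0],[0,0,0,0,0,0],[0,0,0,0,0,0],[0,0,0,0,0,0],[0,0,0,0,0,0],[0,0,0,0,0,0],[0,0,0,0,0,0]]' 1 40; python3 -m creep '[[0,0,20,0,0,0],[0,0,50,0,0,0],[0,0,80,0,0,0],[0,0,110,0,0,0],[0,0,120,0,0,0],[0,0,120,0,0,0]]'
python3 - <<'E'
from h import *
wsave('w3.png')
E
```

```text
clock: 9.82
position: [0.4505, -0.2161, 0.058]
orientation: [-179.7, -0.1, 81.0]
contact_force: [-0.4, 0.2, -0.2]
gripper_width: 0.0855
clock: 10.4
position: [0.4533, -0.2179, 0.0624]
orientation: [179.8, 0.1, 81.0]
contact_force: [-1.7, 0.1, 6.7]
gripper_width: 0.0474
clock: 10.9
position: [0.454, -0.2182, 0.1843]
orientation: [179.6, 0.2, 81.0]
contact_force: [0.6, 0.0, -1.2]
gripper_width: 0.0472
```

View pics/w3.png

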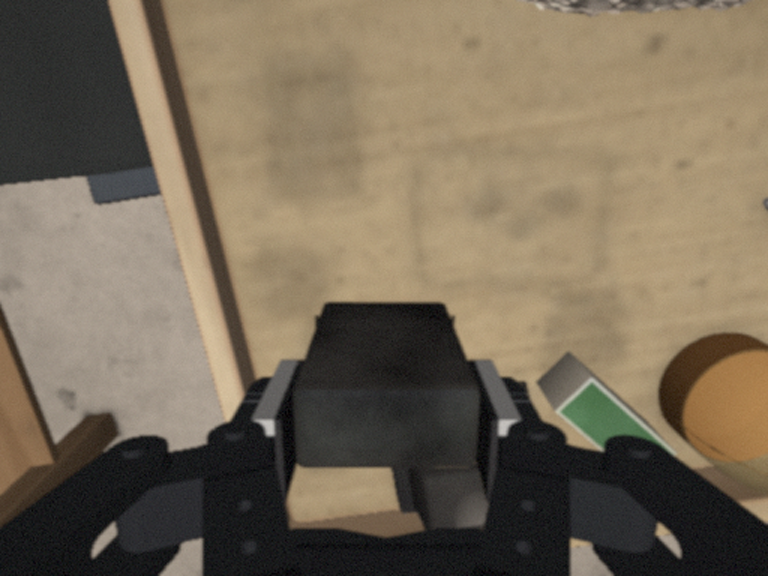

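The block is held squarely; its top face spans rows 391–466 and columns 295–480. I compute its offset from the TCP.

Run:
```python
from h import *
c=wload('w3'); s=bot.state(); p=s['position']*1000; print(p,s['orientation'])
a=ray('wrist',np.array([(296,391),(478,391),(299,466),(482,466)])/1.5,p[2]/1000+.0136,c)[:,:2]
d=a-p[:2]; th=np.radians(s['orientation'][2]); X=np.array([np.cos(th),np.sin(th)]);Y=np.array([np.sin(th),-np.cos(th)])
print('along tool x',(d@X).round(1),'tool y',(d@Y).round(1))
```

```text
[ 452.6859312  -217.4208274   181.50127074] [1.79835395e+02 6.82524849e-02 8.10048475e+01]
along tool x [  9.1   8.9 -12.6 -12.9] tool y [-21.4  24.4 -21.6  26.6]
```

```bash
python3 -m creep '[[15,16,0,0,0,0.12],[30,32,0,0,0,0.24],[45,48,0,0,0,0.36],[60,63,0,0,0,0.48],[75,79,0,0,0,0.6],[90,95,0,0,0,0.72],[105,110,0,0,0,0.84],[120,126,0,0,0,0.96]]'; python3 -m creep '[[15,16,0,0,0,0.12],[30,32,0,0,0,0.24],[45,48,0,0,0,0.36],[60,63,0,0,0,0.48],[75,79,0,0,0,0.6],[89,94,0,0,0,0.651],[89,94,0,0,0,0.651],[89,94,0,0,0,0.651]]';  python3 -m creep '[[0,0,-20,0,0,0],[0,0,-50,0,0,0],[0,0,-70,0,0,0],[0,0,-80,0,0,0],[0,0,-80,0,0,0],[0,0,-80,0,0,0]]'
```

```text
clock: 11.62
position: [0.5711, -0.0898, 0.1766]
orientation: [-179.8, -0.3, 136.3]
contact_force: [-0.4, -0.8, 0.3]
gripper_width: 0.0476
clock: 12.28
position: [0.6599, 0.0037, 0.1768]
orientation: [-180.0, -0.3, 173.4]
contact_force: [-0.3, -0.6, -0.4]
gripper_width: 0.0472
clock: 12.78
position: [0.6601, 0.0024, 0.0994]
orientation: [-180.0, -0.1, 173.3]
contact_force: [1.0, 0.2, -0.5]
gripper_width: 0.0471
```

```bash
python3 -m creep '[[1,0,-4,0,0,0],[1,0,-8,0,0,0],[1,0,-10,0,0,0],[1,0,-11,0,0,0],[1,0,-11,0,0,0]]'
```

```text
clock: 13.2
position: [0.6621, 0.003, 0.0894]
orientation: [-180.0, 0.0, 173.3]
contact_force: [-0.8, 0.3, -0.5]
gripper_width: 0.0473
```

```bash
python3 -m creep '[[0,0,-1,0,0,0],[0,0,-2,0,0,0],[0,0,-2,0,0,0],[0,0,-2,0,0,0]]'
python3 - <<'E'
from h import *
wsave('w4.png')
E
```

```text
clock: 13.53
position: [0.6624, 0.003, 0.0881]
orientation: [180.0, 0.0, 173.3]
contact_force: [-1.5, -0.8, 2.2]
gripper_width: 0.0476
```

View pics/w4.png

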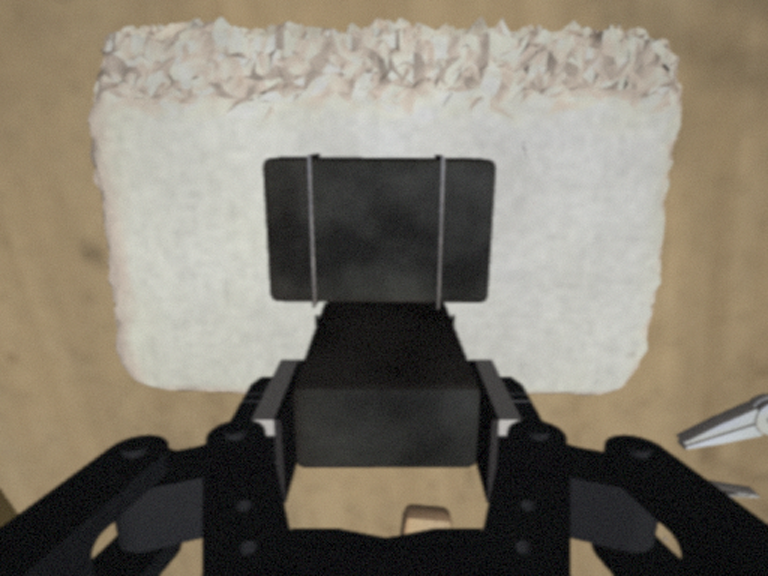

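Wrist view 4: the flat block is (264,158)–(495,158)–(488,300)–(270,300) on the pad, and the upright stands square right behind it, front foot edge at row ~303. I compute the gap and the centring.

Run:
```python
from h import *
c=wload('w4'); g=lambda L,z:ray('wrist',np.array(L)/1.5,z,c)[:,:2]
th=np.radians(-6.7); X=np.array([np.cos(th),np.sin(th)]);Y=np.array([-X[1],X[0]]); o=np.array([622,6.5])
f=lambda L,z:np.c_[(g(L,z)-o)@X,(g(L,z)-o)@Y].round(1).tolist()
print('flat',f([(264,158),(495,158),(488,300),(270,300)],.05))
print('upright front: top',f([(296,391),(478,391)],.1015),'foot',f([(319,304),(449,304)],.028))
print('pad ends',f([(97,190),(671,190),(92,120),(680,120)],.026),'front z0/z26',f([(390,22)],0),f([(390,22)],.026),'back',f([(200,388),(560,392)],.026))
```

```text
flat [[-25.6, -37.8], [-25.5, 34.5], [21.0, 34.9], [21.0, -38.8]]
upright front: top [[28.5, -21.8], [28.6, 23.0]] foot [[29.4, -25.3], [29.3, 24.6]]
pad ends [[-13.6, -104.9], [-13.7, 104.3], [-37.8, -102.9], [-37.9, 103.7]] front z0/z26 [[-74.2, 2.0]] [[-69.0, 1.7]] back [[65.8, -75.3], [67.6, 71.5]]
```

Gap measures about 7 mm; I close it by 4 mm before releasing.

```bash
python3 -m creep '[[0,0,2,0,0,0],[-2,0,2,0,0,0],[-4,0.5,2,0,0,0],[-4,0.5,1,0,0,0],[-4,0.5,0,0,0,0],[-4,0.5,-1,0,0,0],[-4,0.5,-1,0,0,0]]'
```

```text
clock: 14.17
position: [0.6579, 0.0035, 0.088]
orientation: [-180.0, -0.1, 173.3]
contact_force: [-5.1, 0.1, 9.3]
gripper_width: 0.0473
```

```bash
python3 -m creep '[[0,0,0,0,0,0],[0,0,0,0,0,0],[0,0,0,0,0,0],[0,0,0,0,0,0],[0,0,10,0,0,0],[0,0,40,0,0,0],[0,0,80,0,0,0],[0,0,120,0,0,0]]' 0; python3 -m creep '[[-20,10,10,0,0,0.02],[-50,20,20,0,0,0.06],[-85,30,20,0,0,0.117],[-120,40,20,0,0,0.117],[-140,45,20,0,0,0.117],[-150,50,20,0,0,0.117],[-150,50,20,0,0,0.117]]'
python3 - <<'E'
from h import *
wsave('w5.png'); s=bot.state(); print(s['position'],s['orientation'])
E
```

```text
clock: 14.83
position: [0.6571, 0.0035, 0.2067]
orientation: [-180.0, -0.2, 173.3]
contact_force: [1.9, 0.6, 0.6]
gripper_width: 0.0853
clock: 15.42
position: [0.5069, 0.0542, 0.227]
orientation: [180.0, 0.1, -179.9]
contact_force: [1.0, 0.2, -0.3]
gripper_width: 0.0857
[0.50821383 0.05371753 0.2271292 ] [-1.79993243e+02  1.16179738e-01 -1.79947795e+02]
```

View pics/w5.png

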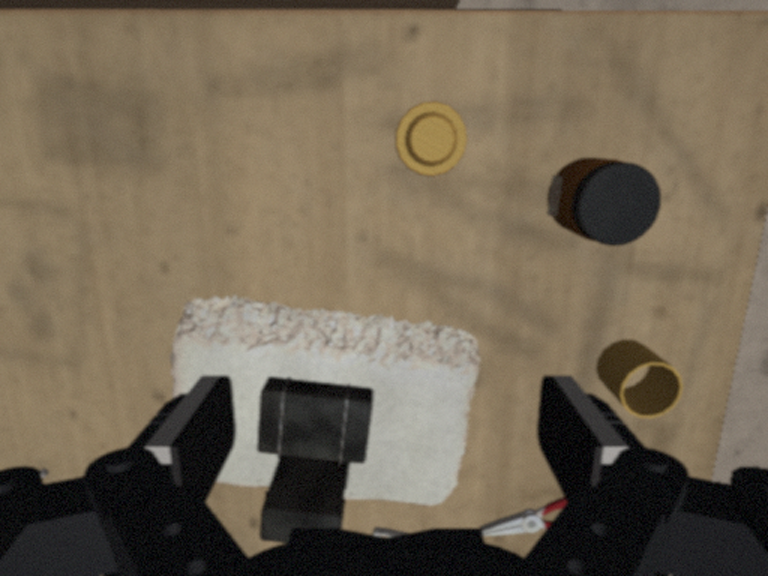

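Upright stands close behind the flat block. Flange at (432,138), boss top at (433,138), jar cap at (618,203), tube top ring at (651,389).

Run:
```python
from h import *
c=wload('w5'); g=lambda p,z:ray('wrist',np.array(p)/1.5,z,c)[0,:2]
print('foot',g((432,138.5),.006),g((433,138),.016),'jar',g((618,203),.058),'tube',g((651,389),.042), 'flatback',g((260,452),.05),g((366,461),.05),'upr',g((276,460),.03),g((348,463),.03))
```

```text
foot [433.4  83.5] [433.2  83.3] jar [469.1 186.6] tube [594.7 231.7] flatback [638.1 -31.8] [645.1  40.2] upr [658.  -26.2] [660.5  26.2]
```

```bash
python3 -m creep '[[-30,10,-15,0,0,0],[-60,24,-35,0,0,0],[-75,29,-65,0,0,0],[-75,29,-100,0,0,0],[-75,29,-135,0,0,0],[-75,29,-165,0,0,0],[-75,29,-180,0,0,0],[-75,29,-180,0,0,0]]';python3 -m creep '[[0,0,0,0,0,0],[0,0,-10,0,0,0],[0,0,-20,0,0,0],[0,0,-30,0,0,0],[0,0,-33,0,0,0],[0,0,-33,0,0,0],[0,0,-33,0,0,0]]'
```

```text
clock: 16.13
position: [0.431, 0.0819, 0.0423]
orientation: [-180.0, -0.5, 180.0]
contact_force: [-0.2, -0.8, -0.1]
gripper_width: 0.0853
clock: 16.72
position: [0.433, 0.0824, 0.0132]
orientation: [-180.0, -0.0, -180.0]
contact_force: [-0.9, -0.4, 0.3]
gripper_width: 0.0854
```

```bash
python3 -m creep '[[0,0.5,0,0,0,0],[0,0.5,0,0,0,0],[0,0.5,0,0,0,0],[0,0.5,0,0,0,0],[0,0.5,0,0,0,0],[0,0.5,0,0,0,0],[0,0.5,0,0,0,0],[0,0.5,0,0,0,0]]' 1 50;  python3 -m creep '[[0,0,10,0,0,0],[0,0,30,0,0,0],[0,0,70,0,0,0],[0,0,110,0,0,0],[0,0,130,0,0,0],[0,0,130,0,0,0]]'
python3 - <<'E'
from h import *
wsave('w6.png'); s=bot.state(); print(s['position'],s['orientation'])
E
```

```text
clock: 17.38
position: [0.4336, 0.0831, 0.0144]
orientation: [180.0, 0.0, -180.0]
contact_force: [-1.4, 0.2, 6.7]
gripper_width: 0.0438
clock: 17.88
position: [0.4369, 0.0832, 0.1504]
orientation: [180.0, 0.7, -180.0]
contact_force: [0.7, -0.5, -0.3]
gripper_width: 0.0437
[0.43517282 0.0830921  0.14713492] [ 179.97444226    0.43194141 -179.98448539]
```

View pics/w6.png

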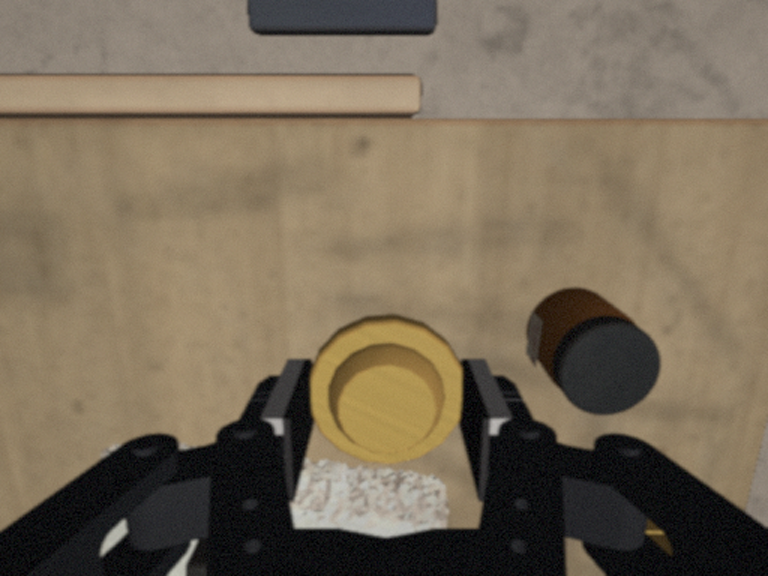

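Foot is held level by its rim: flange centre at (387,389), boss top at (387,402).

Run:
```python
from h import *
c=wload('w6'); s=bot.state(); p=s['position']*1000; print(p)
g=lambda u,dz:(ray('wrist',np.array(u)/1.5,(p[2]+dz)/1000,c)[0,:2]-p[:2]).round(1)
print(g((387,389),-6.4),g((387,317),-9),g((387,463),-9),g((312,389),-6.4),g((464,389),-6.4),'boss',g((387,402),1.6))
```

```text
[435.17282473  83.09209704 147.13491918]
[ 0.8 -0.4] [-20.8  -0.4] [28.  -0.3] [  0.8 -22.5] [ 0.8 22.3] boss [ 0.6 -0.4]
```

```bash
python3 -m creep '[[25,-10,0,0,0,0],[60,-25,0,0,0,0],[97,-40,0,0,0,0],[134,-55,0,0,0,0],[165,-68,0,0,0,0],[186,-77,0,0,0,0],[186,-77,0,0,0,0],[186,-77,0,0,0,0]]'; python3 -m creep '[[0,0,-20,0,0,0],[0,0,-40,0,0,0],[0,0,-60,0,0,0],[0,0,-70,0,0,0],[0,0,-70,0,0,0],[0,0,-70,0,0,0]]'
```

```text
clock: 18.6
position: [0.6183, 0.0055, 0.1408]
orientation: [180.0, -0.3, 180.0]
contact_force: [0.1, 0.6, -0.5]
gripper_width: 0.0434
clock: 19.1
position: [0.6178, 0.0064, 0.0725]
orientation: [180.0, -0.1, -180.0]
contact_force: [0.5, 0.1, -1.0]
gripper_width: 0.0435
```

```bash
python3 -m creep '[[1.5,0,-2,0,0,0],[1.5,0,-5,0,0,0],[1.5,0,-7,0,0,0],[1.5,0,-7,0,0,0],[1.5,0,-7,0,0,0]]'
python3 - <<'E'
from h import *
wsave('w7.png'); print(bot.state()['position'])
E
```

```text
clock: 19.52
position: [0.6207, 0.0059, 0.0666]
orientation: [-180.0, 0.0, -180.0]
contact_force: [0.7, -0.1, -0.9]
gripper_width: 0.0436
[0.62075964 0.00592318 0.06661522]
```

View pics/w7.png

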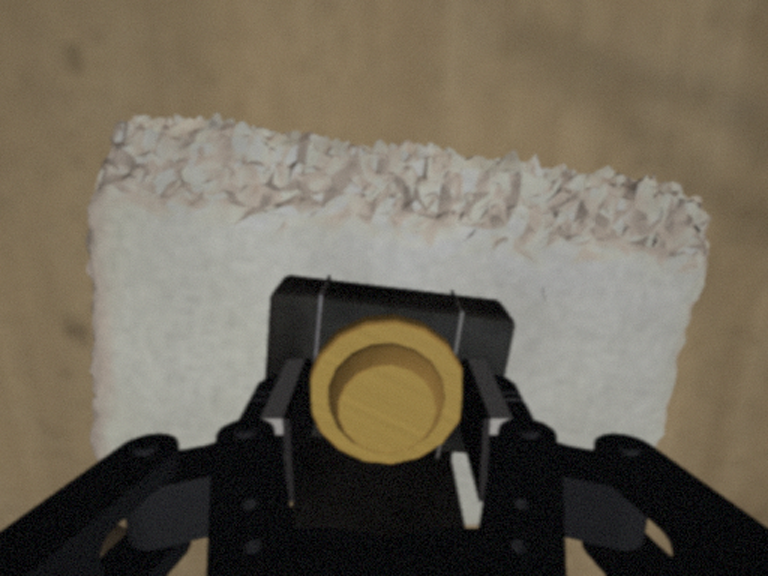

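Foot hovers ~2 mm over the flat block: flange front at (387,318), block's front edge passes (388,291), upright's face just behind.

Run:
```python
from h import *
c=wload('w7'); p=bot.state()['position']*1000
g=lambda u,z:ray('wrist',np.array(u)/1.5,z/1000,c)[0,:2]
print('flat front',g((290,277),26),g((500,302),26),g((290,277),50),g((500,302),50),g((270,300),50),g((515,322),50))
print('flange front',g((387,318),p[2]-8), 'ctr',g((387,389),p[2]-6.4),'corner L/R',g((270,340),50),g((512,340),50))
```

```text
flat front [593.6 -27.4] [602.5  44.3] [587.5 -22.8] [595.   38.7] [594.4 -29.1] [601.3  43.6]
flange front [597.1   5.4] ctr [618.1   5.4] corner L/R [607.  -29.8] [607.   43.1]
```

```bash
python3 -m creep '[[1,0,-1,0,0,0],[1,0,-2,0,0,0],[1,0,-2,0,0,0],[1,0,-2,0,0,0]]'
```

```text
clock: 19.9
position: [0.6215, 0.0059, 0.0642]
orientation: [180.0, -0.0, -180.0]
contact_force: [1.1, 0.8, 0.0]
gripper_width: 0.0435
```

```bash
python3 -m creep '[[0,0,-1,0,0,0],[0,0,-1,0,0,0],[0,0,-1,0,0,0]]'
```

```text
clock: 20.15
position: [0.6217, 0.0059, 0.064]
orientation: [-180.0, 0.0, -180.0]
contact_force: [-1.7, -0.2, 3.4]
gripper_width: 0.0434
```

```bash
python3 -m creep '[[0,0,0,0,0,0],[0,0,0,0,0,0],[0,0,0,0,0,0],[0,0,0,0,0,0],[0,0,10,0,0,0],[0,0,40,0,0,0],[0,0,80,0,0,0],[0,0,115,0,0,0]]' 0; python3 -m creep '[[-5,35,20,0,0,0],[-10,70,20,0,0,0],[-15,110,20,0,0,0],[-22,145,20,0,0,0],[-22,175,20,0,0,0],[-22,175,20,0,0,0],[-22,175,20,0,0,0]]';  python3 - <<'E'
from h import *
wsave('w8.png'); s=bot.state(); print(s['position'],s['orientation'])
E
```

```text
clock: 20.82
position: [0.6213, 0.006, 0.18]
orientation: [180.0, -0.0, -180.0]
contact_force: [1.6, -1.0, 0.3]
gripper_width: 0.0856
clock: 21.4
position: [0.5994, 0.1824, 0.199]
orientation: [-180.0, 0.0, -179.8]
contact_force: [-0.0, -0.0, 0.3]
gripper_width: 0.0852
[0.5995814  0.18125729 0.19883131] [-1.79978593e+02  3.43933768e-02 -1.79914290e+02]
```

View pics/w8.png

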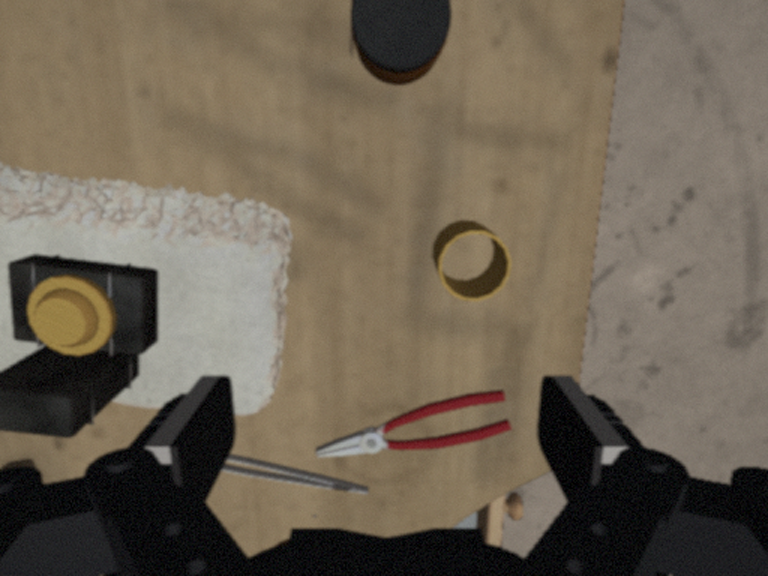

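Foot sits on the flat block (flange at (71,316)) and the upright still stands. Tube top ring at (474,264), jar cap at (400,22).

Run:
```python
from h import *
c=wload('w8')
g=lambda u,z:ray('wrist',np.array(u)/1.5,z/1000,c)[0,:2]
print('tube',g((474,264.5),42),'jar',g((400,22),58),'flange',g((71,316),57),'boss',g((65,318),66),'tubew',g((438,264),42),g((510,264),42))
```

```text
tube [594.9 231.8] jar [473.6 187.9] flange [621.4   7. ] boss [619.5   9.4] tubew [594.7 211.3] [594.5 252.3]
```

```bash
python3 -m creep '[[-2,25,-5,0,0,0],[-4,46,-20,0,0,0],[-4.5,50.5,-55,0,0,0],[-4.5,50.5,-90,0,0,0],[-4.5,50.5,-125,0,0,0],[-4.5,50.5,-155,0,0,0],[-4.5,50.5,-167,0,0,0],[-4.5,50.5,-167,0,0,0]]'; python3 -m creep '[[0,0,0,0,0,0],[0,0,0,0,0,0]]'
```

```text
clock: 22.12
position: [0.5926, 0.2293, 0.0273]
orientation: [-179.9, -0.4, 179.9]
contact_force: [-0.4, -0.6, -0.0]
gripper_width: 0.0852
clock: 22.28
position: [0.5972, 0.2314, 0.0341]
orientation: [179.9, 0.2, 180.0]
contact_force: [-0.1, 0.0, -0.3]
gripper_width: 0.0855
```

```bash
python3 -m creep '[[-0.5,0.5,0,0,0,0],[-0.5,0.5,0,0,0,0],[-0.5,0.5,0,0,0,0],[-0.5,0.5,0,0,0,0],[-0.5,0.5,0,0,0,0],[-0.5,0.5,0,0,0,0],[-0.5,0.5,0,0,0,0],[-0.5,0.5,0,0,0,0]]' 1 30;  python3 -m creep '[[0,0,10,0,0,0],[0,0,30,0,0,0],[0,0,70,0,0,0],[0,0,100,0,0,0],[0,0,110,0,0,0],[0,0,110,0,0,0]]'; python3 -m creep '[[0,-30,10,0,0,0],[0,-60,10,0,0,0],[0,-100,10,0,0,0],[0,-100,10,0,0,0],[0,-100,10,0,0,0]]'
python3 - <<'E'
from h import *
s=bot.state(); wsave('w9.png'); print(s['position'],s['orientation'])
E
```

```text
clock: 22.95
position: [0.5953, 0.2322, 0.0329]
orientation: [180.0, 0.1, -180.0]
contact_force: [-2.7, -0.8, 6.3]
gripper_width: 0.0415
clock: 23.45
position: [0.5969, 0.2327, 0.1462]
orientation: [179.9, 0.4, -180.0]
contact_force: [0.4, -0.0, 0.1]
gripper_width: 0.0417
clock: 23.87
position: [0.5932, 0.1301, 0.1488]
orientation: [-180.0, -0.2, 179.8]
contact_force: [-0.1, -0.4, -1.3]
gripper_width: 0.0415
[0.59324125 0.13014782 0.14876767] [-179.98066129   -0.23059226  179.82676167]
```

View pics/w9.png

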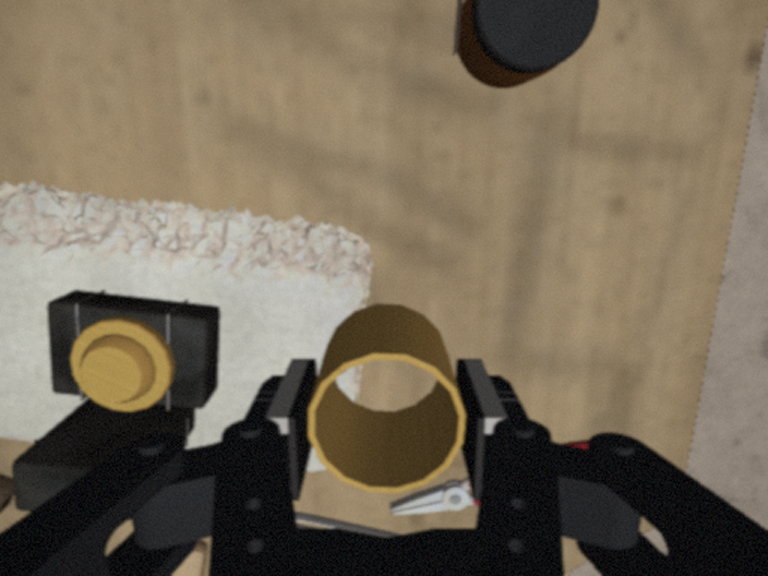

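Tube is held upright: top ring centre at (387,423). Foot: flange centre (121,365), boss top (116,369).

Run:
```python
from h import *
c=wload('w9'); p0=np.array([593.2,130.1,148.8])
g=lambda u,z:ray('wrist',np.array(u)/1.5,z/1000,c)[0,:2]
print('tube off',g((387,423),p0[2]+9)-p0[:2],'bottom',g((385,336),p0[2]-33)-p0[:2],g((323,395),p0[2]+9)-p0[:2])
print('flange',g((121,365),57),'boss',g((116,369),66)); print(bot.state()['position'])
```

```text
tube off [-0.6 -0.5] bottom [-8.8 -1.1] [ -8.7 -16.9]
flange [620.7   6.3] boss [618.7   8.8]
[0.59342781 0.13128864 0.14911172]
```

```bash
python3 -m creep '[[7,-30,5,0,0,0],[15,-65,5,0,0,0],[22,-98,5,0,0,0],[28.5,-124,5,0,0,0],[28.5,-124,5,0,0,0],[28.5,-124,5,0,0,0],[28.5,-124,5,0,0,0]]';  python3 -m creep '[[0,0,-15,0,0,0],[0,0,-35,0,0,0],[0,0,-47,0,0,0],[0,0,-47,0,0,0],[0,0,-47,0,0,0]]';python3 - <<'E'
from h import *
s=bot.state(); wsave('w10.png'); print(s['position'],s['orientation'])
c=wload('w10')
# predicted ellipses: boss root/flange/tube bottom for given centres
E
```

```text
clock: 24.5
position: [0.6226, 0.0092, 0.1552]
orientation: [180.0, -0.1, -179.9]
contact_force: [-0.1, -0.4, 0.3]
gripper_width: 0.0417
clock: 24.92
position: [0.622, 0.0093, 0.1079]
orientation: [180.0, -0.2, -179.9]
contact_force: [-0.1, 0.8, -0.2]
gripper_width: 0.0413
[0.62196078 0.00930758 0.10789262] [ 1.79972673e+02 -1.73781723e-01 -1.79894455e+02]
```

View pics/w10.png

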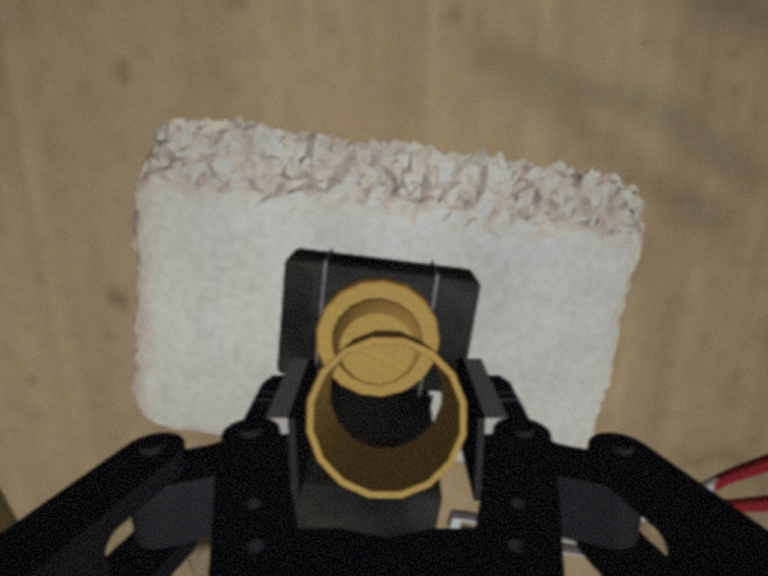

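Tube hangs over the foot: flange spans columns 316–439 with its top at row 281 (centre ≈ (377.5,338)), tube top centre at (387,417).

Run:
```python
from h import *
c=wload('w10'); p=bot.state()['position']*1000; print(p)
g=lambda u,z:ray('wrist',np.array(u)/1.5,z/1000,c)[0,:2]
print('flange',g((377.5,338),58),g((377.5,281),56)+[23.5,0],g((316,338),56),g((439,338),56),'tube',g((387,417),p[2]+9))
```

```text
[622.78749886   8.94940953 109.0570287 ]
flange [620.4   5.4] [622.6   5.4] [621.2 -17.6] [621.1  28.4] tube [618.9   8.7]
```

```bash
python3 -m creep '[[-0.3,-3.2,0,0,0,0],[-0.3,-3.2,-3,0,0,0],[-0.3,-3.2,-7,0,0,0],[-0.3,-3.2,-10,0,0,0],[-0.3,-3.2,-13,0,0,0],[-0.3,-3.2,-13,0,0,0],[-0.3,-3.2,-13,0,0,0]]'
```

```text
clock: 25.55
position: [0.6245, 0.0046, 0.0997]
orientation: [-180.0, 0.2, 180.0]
contact_force: [-1.4, 0.9, 11.2]
gripper_width: 0.0415
```

```bash
python3 -m creep '[[0,0,-1,0,0,0],[0,0,-3,0,0,0],[0,0,-4,0,0,0],[0,0,-4,0,0,0],[0,0,-4,0,0,0]]'
```

```text
clock: 25.97
position: [0.6265, 0.0047, 0.0984]
orientation: [180.0, 0.5, 180.0]
contact_force: [-2.7, 0.5, 18.1]
gripper_width: 0.0414
```

It stopped about 8 mm high, on the boss top; in w10 the top ring looks rounder than in w9, so the tube has probably tilted in the grip. I lift and look again.

```bash
python3 -m creep '[[0,0,8,0,0,0],[-2,0,25,0,0,0],[-10,20,55,0,0,0],[-20,50,55,0,0,0],[-20,75,55,0,0,0],[-20,75,55,0,0,0],[-20,75,55,0,0,0]]';python3 - <<'E'
from h import *
s=bot.state(); wsave('w11.png'); print(s['position'],s['orientation'])
E
```

```text
clock: 26.55
position: [0.6024, 0.0806, 0.1471]
orientation: [-180.0, -0.0, -179.9]
contact_force: [-0.9, -0.2, -0.5]
gripper_width: 0.0415
[0.60242458 0.08058988 0.14711786] [-1.79981284e+02 -1.43095693e-02 -1.79869365e+02]
```

View pics/w11.png

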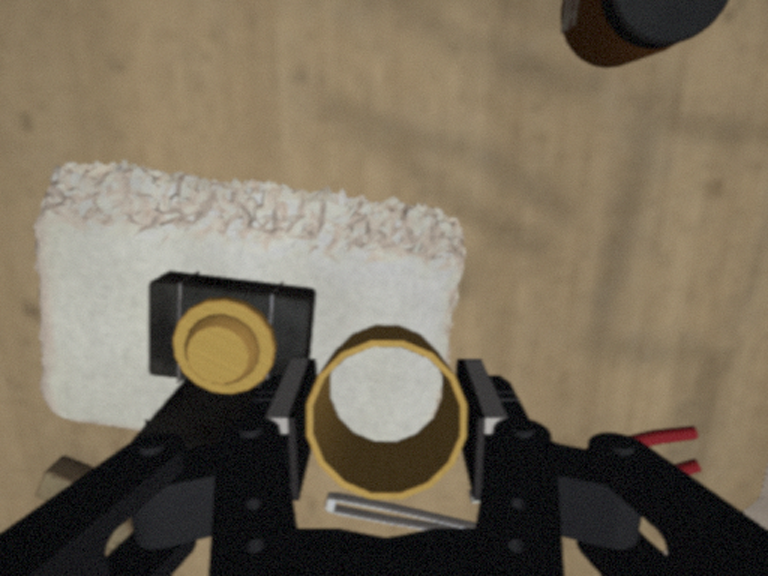

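w11 confirms it: the tube leans, top towards the camera (−x), top ring centre (387,417), bottom hole (387,391). The foot looks unmoved, flange (224,346). I set the tube on bare bench at its old place to level it, then grip it lower and harder.

```bash
python3 -c "
from h import *
c=wload('w11');g=lambda u,z:ray('wrist',np.array(u)/1.5,z/1000,c)[0,:2]
print('flange',g((224,346),57),g((173,346),57),g((276,346),57))"
python3 -m creep '[[-1,20,0,0,0,0],[-2,45,0,0,0,0],[-4,75,0,0,0,0],[-5,105,0,0,0,0],[-6,130,0,0,0,0],[-7,145,0,0,0,0],[-7,151,0,0,0,0],[-7,151,0,0,0,0]]'; python3 -m creep '[[0,0,-20,0,0,0],[0,0,-50,0,0,0],[0,0,-80,0,0,0],[0,0,-95,0,0,0],[0,0,-102,0,0,0],[0,0,-102,0,0,0],[0,0,-102,0,0,0]]'
```

```text
flange [620.7   6. ] [620.8 -17.2] [620.6  29.7]
clock: 27.27
position: [0.5958, 0.2308, 0.1469]
orientation: [-180.0, -0.0, -179.9]
contact_force: [-0.2, -0.2, 0.8]
gripper_width: 0.041
clock: 27.85
position: [0.5966, 0.2303, 0.0462]
orientation: [180.0, 0.1, 180.0]
contact_force: [0.5, -0.3, -0.0]
gripper_width: 0.0414
```

```bash
python3 -m creep '[[0,0,-3,0,0,0],[0,0,-6,0,0,0],[0,0,-9,0,0,0],[0,0,-12,0,0,0],[0,0,-14,0,0,0],[0,0,-14,0,0,0],[0,0,-14,0,0,0]]'
```

```text
clock: 28.43
position: [0.5969, 0.2311, 0.0334]
orientation: [180.0, 0.1, -180.0]
contact_force: [-1.9, -0.5, 7.2]
gripper_width: 0.0413
```

```bash
python3 -m creep '[[0,0,-1,0,0,0],[0,0,-1,0,0,0]]'; python3 -m creep '[[0,0,0,0,0,0],[0,0,0,0,0,0],[0,0,0,0,0,0],[0,0,0,0,0,0],[0,0,-4,0,0,0],[0,0,-8,0,0,0],[0,0,-8,0,0,0],[0,0,-8,0,0,0]]' 0.3;  python3 -c "
from h import *
wsave('w12.png'); s=bot.state(); print(s['position'])"
```

```text
clock: 28.6
position: [0.5972, 0.2311, 0.0331]
orientation: [180.0, 0.1, -180.0]
contact_force: [-1.8, -1.2, 10.1]
gripper_width: 0.0411
clock: 29.27
position: [0.5952, 0.2306, 0.0214]
orientation: [-180.0, -0.1, -180.0]
contact_force: [-0.4, -0.3, 0.3]
gripper_width: 0.06
[0.59548741 0.23065753 0.02180548]
```

View pics/w12.png

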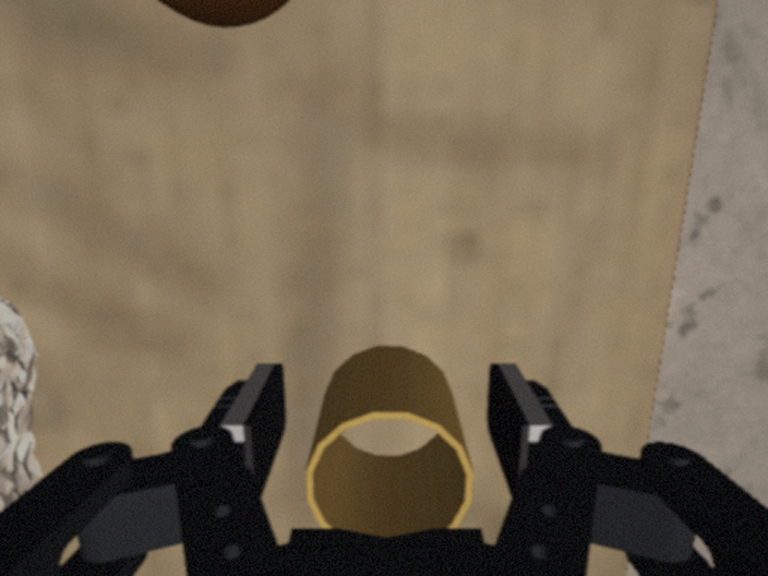

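Tube stands upright on the bench between the fingers; front of its top ring at (389,412), columns 306–472.

```bash
python3 -c "
from h import *
c=wload('w12');g=lambda u,z:ray('wrist',np.array(u)/1.5,z/1000,c)[0,:2]
print('tube',g((389,413),42)+[21,0],g((306,484),42),g((472,484),42)); print(bot.state()['position'])"
```

```text
tube [606.2 230.4] [604.5 210.2] [604.5 250.7]
[0.59548741 0.23065753 0.02180548]
```

```bash
python3 -c "
from h import *
def ell(c,cx,cy,z,r=21): 
    a=np.linspace(0,6.28,60); q=proj('wrist',np.c_[cx+r*np.cos(a),cy+r*np.sin(a),0*a+z]/1000,c)*1.5; return q.min(0).round(),q.max(0).round()
c=wload('w12')
for x in (595.5,600,605): print(x,'top',ell(c,x,230.5,42),'bot',ell(c,x,230.5,0))
c=wload('w9')
for x in (593.2,590,597): print(x,'top',ell(c,x,130,148.8+9),'bot',ell(c,x,130,148.8-33))
"
```

```text
595.5 top (array([301., 371.]), array([477., 525.])) bot (array([322., 313.]), array([454., 434.]))
600 top (array([302., 389.]), array([476., 540.])) bot (array([323., 327.]), array([454., 446.]))
605 top (array([303., 409.]), array([475., 556.])) bot (array([323., 342.]), array([453., 459.]))
593.2 top (array([308., 350.]), array([469., 494.])) bot (array([326., 301.]), array([450., 416.]))
590 top (array([307., 338.]), array([470., 484.])) bot (array([326., 292.]), array([450., 407.]))
597 top (array([309., 364.]), array([469., 506.])) bot (array([326., 312.]), array([449., 425.]))
```

The tube sat about 10 mm off in x in the grip, and the tilt direction suggests its back edge caught the upright's top. I check the upright's pose by projecting its expected box into the earlier views.

```bash
python3 -c "
from h import *
th=np.radians(-6.7); X=np.array([np.cos(th),np.sin(th)]);Y=np.array([-X[1],X[0]]); o=np.array([622,6.5])
for d in (34,38):
  for f in ('w8','w9'):
    c=wload(f)
    P=[np.r_[o+(d+a)*X+b*Y,z]/1000 for z in (102,26) for a in(-12,12) for b in(-24.5,24.5)]
    print(d,f,(proj('wrist',P,c)*1.5).round().tolist())
"
```

```text
34 w8 [[-34.0, 385.0], [69.0, 396.0], [-29.0, 428.0], [71.0, 439.0], [61.0, 330.0], [141.0, 338.0], [63.0, 365.0], [141.0, 373.0]]
34 w9 [[3.0, 460.0], [130.0, 473.0], [8.0, 512.0], [131.0, 523.0], [105.0, 376.0], [198.0, 386.0], [107.0, 416.0], [197.0, 425.0]]
38 w8 [[-33.0, 392.0], [69.0, 403.0], [-28.0, 436.0], [72.0, 446.0], [62.0, 335.0], [141.0, 344.0], [64.0, 370.0], [141.0, 379.0]]
38 w9 [[4.0, 469.0], [130.0, 481.0], [9.0, 520.0], [131.0, 532.0], [105.0, 383.0], [197.0, 393.0], [107.0, 423.0], [197.0, 432.0]]
```

The observed edges fit the upright standing in contact with the flat block, which leaves only 2–3 mm behind the tube. I regrip the tube on its centre, with more force, and will come down a little forward.

```bash
python3 -m creep '[[4,0,2,0,0,0],[8,0,3,0,0,0],[10.5,0,3,0,0,0],[10.5,0,3,0,0,0],[10.5,0,3,0,0,0]]' 0.3; python3 -m creep '[[0,0,0,0,0,0],[0,0,0,0,0,0],[0,0,0,0,0,0],[0,0,0,0,0,0],[0,0,0,0,0,0],[0,0,0,0,0,0]]' 1 80; python3 -m creep '[[0,0,10,0,0,0],[0,0,30,0,0,0],[0,0,60,0,0,0],[0,0,90,0,0,0],[0,0,115,0,0,0],[0,0,130,0,0,0],[0,0,130,0,0,0]]'
```

```text
clock: 29.73
position: [0.6067, 0.2307, 0.0255]
orientation: [180.0, 0.0, 180.0]
contact_force: [-0.3, 0.3, -0.4]
gripper_width: 0.0596
clock: 30.23
position: [0.6066, 0.2309, 0.0258]
orientation: [180.0, 0.0, -180.0]
contact_force: [0.9, 0.2, 3.5]
gripper_width: 0.0405
clock: 30.82
position: [0.6084, 0.2314, 0.1603]
orientation: [179.9, 0.4, -180.0]
contact_force: [0.4, 0.3, -0.1]
gripper_width: 0.0403
```

```bash
python3 -m creep '[[1,-20,0,0,0,0],[2,-50,0,0,0,0],[4,-85,0,0,0,0],[6,-120,0,0,0,0],[8,-155,0,0,0,0],[10,-185,0,0,0,0],[11,-210,0,0,0,0],[12,-224,0,0,0,0]]'; python3 -m creep '[[0,0,0,0,0,0],[0,0,0,0,0,0],[0,0,0,0,0,0]]'; python3 -c "
from h import *
wsave('w13.png')"
```

```text
clock: 31.48
position: [0.6169, 0.0042, 0.1528]
orientation: [-180.0, -0.2, 179.9]
contact_force: [-0.9, 0.7, -0.8]
gripper_width: 0.0403
clock: 31.73
position: [0.6178, 0.0078, 0.1544]
orientation: [180.0, -0.1, -180.0]
contact_force: [0.9, -0.6, -0.9]
gripper_width: 0.0404
```

```bash
python3 -c "
from h import *
exec(open('h.py').read().split('import pickle')[0]) if 0 else None
c=wload('w13'); im=cv2.imread('pics/w13.png').astype(int); col=im[:,384:392].mean(1)
for r in range(290,520,4): print(r,col[r].round().astype(int).tolist(),end=' ')
p=bot.state()['position']*1000; print(p)
def ell(cx,cy,z,r=21):
    a=np.linspace(0,6.28,60); q=proj('wrist',np.c_[cx+r*np.cos(a),cy+r*np.sin(a),0*a+z]/1000,c)*1.5; return q.min(0).round(),q.max(0).round()
print(ell(p[0],p[1],p[2]+16.2),ell(p[0],p[1],p[2]-25.8))
"
```

```text
290 [72, 129, 158] 294 [80, 140, 167] 298 [80, 139, 164] 302 [77, 138, 164] 306 [76, 134, 157] 310 [33, 59, 76] 314 [28, 55, 68] 318 [29, 54, 69] 322 [30, 54, 69] 326 [29, 53, 68] 330 [28, 54, 69] 334 [30, 54, 70] 338 [28, 54, 69] 342 [29, 54, 69] 346 [28, 54, 70] 350 [30, 54, 70] 354 [28, 53, 69] 358 [29, 54, 69] 362 [66, 118, 142] 366 [77, 139, 166] 370 [26, 42, 50] 374 [20, 22, 23] 378 [16, 16, 19] 382 [19, 18, 18] 386 [16, 17, 18] 390 [13, 16, 15] 394 [12, 12, 13] 398 [19, 20, 21] 402 [16, 18, 20] 406 [27, 27, 29] 410 [33, 34, 34] 414 [33, 33, 32] 418 [28, 36, 41] 422 [29, 54, 69] 426 [27, 52, 67] 430 [28, 54, 68] 434 [29, 52, 67] 438 [30, 54, 68] 442 [28, 52, 66] 446 [29, 52, 67] 450 [28, 52, 66] 454 [30, 52, 66] 458 [26, 51, 66] 462 [28, 52, 66] 466 [28, 51, 65] 470 [28, 51, 66] 474 [28, 52, 66] 478 [28, 51, 66] 482 [29, 53, 67] 486 [27, 51, 66] 490 [29, 52, 67] 494 [28, 52, 66] 498 [29, 49, 64] 502 [63, 112, 135] 506 [87, 143, 169] 510 [120, 150, 170] 514 [121, 151, 171] 518 [122, 151, 171] [617.9369598    8.04203331 154.62310164]
(array([305., 363.]), array([476., 513.])) (array([325., 308.]), array([454., 427.]))
```

The ring's extents match an upright, centred tube to within about 1 mm. I descend.

```bash
python3 -m creep '[[1.5,-1.7,-10,0,0,0],[1.5,-1.7,-25,0,0,0],[1.5,-1.7,-40,0,0,0],[1.5,-1.7,-52,0,0,0],[1.5,-1.7,-58,0,0,0],[1.5,-1.7,-58,0,0,0],[1.5,-1.7,-58,0,0,0]]'; python3 -m creep '[[0,0,0,0,0,0],[0,0,-1,0,0,0],[0,0,-3,0,0,0],[0,0,-4,0,0,0],[0,0,-6,0,0,0],[0,0,-6,0,0,0],[0,0,-6,0,0,0]]'
```

```text
clock: 32.37
position: [0.6197, 0.0054, 0.097]
orientation: [180.0, -0.0, -180.0]
contact_force: [0.5, 1.4, -0.1]
gripper_width: 0.0405
clock: 32.95
position: [0.6196, 0.005, 0.0911]
orientation: [180.0, -0.0, -180.0]
contact_force: [0.9, 1.2, -1.1]
gripper_width: 0.0399
```

```bash
python3 -m creep '[[0.5,1,-1,0,0,0],[1,1,-2,0,0,0],[1,1,-3,0,0,0],[1,1,-4,0,0,0],[1,1,-4,0,0,0],[1,1,-4,0,0,0]]'
```

```text
clock: 33.45
position: [0.6207, 0.0061, 0.0872]
orientation: [180.0, -0.0, -180.0]
contact_force: [-0.4, 0.4, -0.8]
gripper_width: 0.0405
```

```bash
python3 -m creep '[[0,0,-1,0,0,0],[0,0,-2,0,0,0],[0,0,-3,0,0,0],[0,0,-4,0,0,0],[0,0,-4,0,0,0],[0,0,-4,0,0,0]]'
```

```text
clock: 33.95
position: [0.6208, 0.006, 0.0833]
orientation: [-180.0, 0.0, -180.0]
contact_force: [0.2, -0.3, -0.8]
gripper_width: 0.0403
```

```bash
python3 -m creep '[[0,0,-1,0,0,0],[0,0,-1,0,0,0],[0,0,-1,0,0,0],[0,0,-1,0,0,0]]'
```

```text
clock: 34.28
position: [0.621, 0.006, 0.0833]
orientation: [-180.0, 0.0, -180.0]
contact_force: [-3.0, -0.8, 4.7]
gripper_width: 0.0406
```

Seated: contact at the expected height (83.3, expected 83.8). I release and go for the jar.

```bash
python3 -m creep '[[0,0,0,0,0,0],[0,0,0,0,0,0],[0,0,0,0,0,0],[0,0,0,0,0,0],[0,0,0,0,0,0],[0,0,15,0,0,0],[0,0,50,0,0,0],[0,0,90,0,0,0]]' 0; python3 -m creep '[[-10,10,30,0,0,0],[-30,30,50,0,0,0],[-55,58,50,0,0,0],[-80,87,50,0,0,0],[-100,115,50,0,0,0],[-115,140,50,0,0,0],[-121,144,50,0,0,0],[-121,144,50,0,0,0]]'
python3 - <<'E'
from h import *
s=bot.state(); wsave('w14.png'); c=wload('w14'); print(s['position'],s['orientation'])
im=cv2.resize(cv2.imread('pics/w14.png'),(512,384)); m=(im.max(2)<75).astype(np.uint8); m[230:]=0
n,l,st,ce=cv2.connectedComponentsWithStats(m)
for i in range(1,n):
    if st[i,4]>300: print(st[i],ce[i].round(1),ray('wrist',ce[i],.058,c)[0])
E
```

```text
clock: 34.95
position: [0.6185, 0.0062, 0.1696]
orientation: [180.0, -0.4, -180.0]
contact_force: [0.9, 0.5, 0.6]
gripper_width: 0.0852
clock: 35.62
position: [0.4986, 0.1512, 0.2223]
orientation: [-180.0, 0.0, -179.8]
contact_force: [0.5, 0.5, 0.4]
gripper_width: 0.0854
[0.49864976 0.15122449 0.22231888] [-1.79993004e+02  8.04086839e-03 -1.79814187e+02]
[205   0  62  11 653] [236.2   4.9] [361.3 133.9  58. ]
[   0    7  204    8 1442] [101.3  10.1] [365.3  30.1  58. ]
[ 270  115   59   59 2655] [298.7 143.8] [467.4 185.7  58. ]
```

```bash
python3 -m creep '[[-15,15,-10,0,0,0],[-30,33,-30,0,0,0],[-30.5,35,-65,0,0,0],[-30.5,35,-100,0,0,0],[-30.5,35,-130,0,0,0],[-30.5,35,-130,0,0,0],[-30.5,35,-130,0,0,0]]'; python3 -m creep '[[0,0,-10,0,0,0],[0,0,-30,0,0,0],[0,0,-45,0,0,0],[0,0,-50,0,0,0],[0,0,-50,0,0,0],[0,0,-50,0,0,0]]'
```

```text
clock: 36.25
position: [0.4688, 0.1838, 0.0908]
orientation: [-179.9, -0.2, 179.9]
contact_force: [-0.2, -0.6, 0.5]
gripper_width: 0.0855
clock: 36.75
position: [0.4706, 0.1852, 0.0438]
orientation: [180.0, 0.1, 180.0]
contact_force: [-0.7, -0.6, 0.3]
gripper_width: 0.0853
```

```bash
python3 -m creep '[[-2,1,-1,0,0,0],[-2,1,-1,0,0,0],[-2,1,-1,0,0,0],[-2,1,-1,0,0,0],[-2,1,-1,0,0,0],[-2,1,-1,0,0,0],[-2,1,-1,0,0,0]]' 1 50; python3 -m creep '[[0,0,10,0,0,0],[0,0,30,0,0,0],[0,0,60,0,0,0],[0,0,90,0,0,0],[0,0,110,0,0,0],[0,0,110,0,0,0]]'
```

```text
clock: 37.33
position: [0.4684, 0.1865, 0.0428]
orientation: [180.0, 0.1, -180.0]
contact_force: [-1.0, 0.8, 5.7]
gripper_width: 0.0483
clock: 37.83
position: [0.4701, 0.1868, 0.1571]
orientation: [179.9, 0.5, -180.0]
contact_force: [1.0, 0.1, -0.2]
gripper_width: 0.0486
```

```bash
python3 -m creep '[[0,-25,0,0,0,0],[0,-60,0,0,0,0],[0,-100,0,0,0,0],[0,-140,0,0,0,0],[10,-178,0,0,0,0],[20,-215,0,0,0,0],[35,-252,0,0,0,0],[55,-285,0,0,0,0]]'; python3 -m creep '[[15,-22,0,0,0,0],[40,-40,0,0,0,0],[65,-51,0,0,0,0],[78,-51,0,0,0,0],[79,-51,0,0,0,0],[79,-51,0,0,0,0],[79,-51,0,0,0,0]]'; python3 -m creep '[[0,0,-20,0,0,0],[0,0,-50,0,0,0],[0,0,-80,0,0,0],[0,0,-98,0,0,0],[0,0,-103,0,0,0],[0,0,-103,0,0,0],[0,0,-103,0,0,0]]'
```

```text
clock: 38.5
position: [0.5209, -0.1009, 0.1498]
orientation: [180.0, -0.1, 179.9]
contact_force: [0.9, 1.1, -0.5]
gripper_width: 0.0487
clock: 39.08
position: [0.5999, -0.1493, 0.15]
orientation: [180.0, -0.2, -180.0]
contact_force: [0.3, 0.2, -1.1]
gripper_width: 0.0484
clock: 39.67
position: [0.6013, -0.1498, 0.0492]
orientation: [-180.0, 0.0, -180.0]
contact_force: [1.1, 0.2, -0.6]
gripper_width: 0.0485
```

```bash
python3 -m creep '[[0,0,-3,0,0,0],[0,0,-5,0,0,0],[0,0,-6,0,0,0],[0,0,-6,0,0,0],[0,0,-6,0,0,0]]'
```

```text
clock: 40.08
position: [0.6016, -0.1501, 0.0429]
orientation: [-180.0, 0.0, -180.0]
contact_force: [-0.1, -0.0, 0.7]
gripper_width: 0.0484
```

```bash
python3 -m creep '[[0,0,-1,0,0,0],[0,0,-1,0,0,0],[0,0,-1,0,0,0]]'; python3 -m creep '[[0,0,0,0,0,0],[0,0,0,0,0,0],[0,0,0,0,0,0],[0,0,0,0,0,0],[0,0,0,0,0,0],[0,0,20,0,0,0],[0,0,50,0,0,0],[0,0,90,0,0,0]]' 0; python3 -m creep '[[-20,10,30,0,0,0],[-50,30,70,0,0,0],[-80,60,100,0,0,0],[-100,95,130,0,0,0],[-110,125,150,0,0,0],[-110,145,150,0,0,0],[-110,145,150,0,0,0]]';  python3 - <<'E'
from h import *
s=bot.state(); print(s['position'])
c=cam('wrist'); w=cv2.resize(get_image('wrist')[:288,:,::-1],None,fx=1.5,fy=1.5); 
pickle.dump(c,open('w15.pkl','wb'))
sc=get_image('scene')[:,:,::-1]
sc=cv2.resize(sc[140:260,150:350],(600,360)) 
h=cv2.resize(w,(600,338)); cv2.imwrite('pics/fin.png',np.vstack([h,sc])[:600] if 0 else np.vstack([cv2.resize(w,(533,300)),cv2.resize(sc,(533,300))]))
E
```

```text
clock: 40.33
position: [0.6017, -0.1501, 0.0429]
orientation: [-180.0, 0.0, -180.0]
contact_force: [-3.1, 1.5, 5.4]
gripper_width: 0.0485
clock: 41.0
position: [0.5988, -0.1491, 0.1283]
orientation: [179.9, -0.4, -180.0]
contact_force: [0.0, 0.7, -0.6]
gripper_width: 0.0857
clock: 41.58
position: [0.4914, -0.0007, 0.2863]
orientation: [179.9, 0.5, -179.7]
contact_force: [1.1, -0.4, -0.1]
gripper_width: 0.0855
[ 0.49140512 -0.00071374  0.28630201]
```

View pics/fin.png

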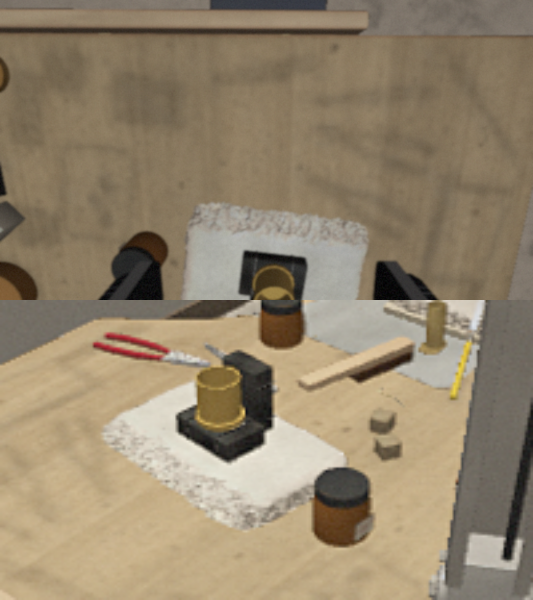

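Final view: the tube sits level on the flange with the foot on the flat block, the upright stands against the block's back, and the jar is upright beside the right-hand end, about 21 mm clear. Handing in.

```bash
python3 -c "
from h import *
print(ticket.finish_job(), bot.state()['clock'])"
```

```text
the job is handed in; nothing more can be done
the job is handed in; nothing more can be done
```

The soldering pad is set up as asked, in the order asked, and the job was handed in at about 42 s on the robot's clock.

- **Flat block:** on the middle of the pad, long side along the pad's. The camera put it about 2 mm off the pad's middle, within calibration error.
- **Upright:** standing squarely close behind the flat block, broad face towards it. The gap was about 7 mm at first, so I moved it 4 mm closer; later views fit it touching the block or nearly so.
- **Foot:** boss up on the middle of the flat block, within about 1–2 mm.
- **Tube:** the first try failed. It tilted in the grip, probably because its back edge caught the upright's top, and stopped on the boss. I stood it back on the bench to level it, gripped it lower and harder, and came down slightly forward. It then seated within 0.5 mm of the expected height, and the last picture shows it level all round.
- **Jar:** upright on the bench beside the right-hand end of the pad, about 21 mm from it.

**Checks that disagreed or were missing:**
- The camera and the arm's own readings differed by 1–3 mm on the flat block's position.
- The final gap behind the block was judged from pictures, not measured.
- I never moved the wax puck, blade carton or tweezers, but I did not re-measure them at the end.
- I viewed 16 pictures, two over the budget, to sort out the tilted tube and make the last check.

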